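# Fit the amber filter glass in the light source and screw its retaining ring down

## Task

Fit the amber filter glass from the foam-lined case into the round filter cell on top of the white light source, then lift the black retaining ring out of its nest by the rim, set it level on the cell's thread with its white ticks over the red lines and let go of it. Then take the ring afresh round its knurled neck and screw it down clockwise until it is snug and clamps the glass. Leave the green filter in the case, and do not disturb the other things on the bench.

Things in the scene. Friction and masses are not known exactly. Their poses are not given: they have to be found in the camera images.
- amber_filter: amber filter glass in a dark metal rim: disc 60 mm across, 12 mm thick, lower edge bevelled 2.5 mm, about 70 g. Origin at its centre, half-way up; z up, yaw means nothing. It lies flat in one of the case's two filter nests (5 mm deep): 7 mm of its rim stand proud of the foam, whose surface is 1 mm below the origin's height. Grip it by the rim, from above.
- green_filter: green filter glass, same size and rim as the amber one, in the case's other filter nest, 76 mm from it. It stays there. Origin at its centre.
- retaining_ring: black retaining ring, 40.5 mm high, about 120 g, open through the middle. Origin on its axis, half-way up; z up. Skirt, 86 mm across, below; shoulder, its top 5.3 mm above the origin; then a knurled neck 65 mm across, bore 44 mm (wall 10.5 mm), its top 20.3 mm above the origin. Starts skirt down in the case's deep nest, neck top 1.5 mm under the foam's surface.
- ring_tick (a point): one of three like white ticks on the ring's shoulder, over the three short lugs inside its skirt: 38 mm from the axis along the ring's own +x axis; the others are 120 degrees either side. The frame is the ring's.
- filter_case: grey case with foam inside, 228 x 168 x 48 mm, fixed; origin under its centre. Along its own axes: deep ring nest at x -55 mm, y 0; filter nests at x +45 mm, y +38 and -38 mm. The foam leaves only 10 mm round the ring's neck, save at the notch: lift the ring by pinching the neck's wall there, one finger in the bore, one in the notch, opened no more than 40 mm.
- ring_notch (a point): point at the foam's surface (48 mm above the bench) over the middle of the wall of the ring's neck, at the notch; 28 mm from the axis of the ring's nest. Frame of the case: -y points outward along the notch, +y to the nest's axis. The notch is a slot 42 mm wide and 21 mm deep that reaches 29 mm beyond the neck.
- cell_mouth (a point): centre of the mouth of the filter cell, the collar on the light source; 74 mm above the bench. x points along one of three red lines on the flange (the others 120 degrees either side). Seat inside: 62.4 mm across, 5 mm deep; a filter lying home has its centre 1 mm above the mouth. The ring set on the thread has its origin about 11 mm above the mouth, snug 4.7 mm.
- light_source: white light source, 156 x 130 x 52 mm, fixed; origin on the cell's axis at bench height, axes as the cell's. Round the cell, 76 mm across, a coarse 3-start thread, 30 mm a turn, 1.5 mm play. With ticks over red lines (10 degrees off is harmless), 95 to 105 degrees clockwise seen from above bring it to a firm stop on the glass, 6 mm lower; a firm twist (about 1 N m) makes it snug; it stays as left.
- timer: white digital timer lying on the bench, 62 x 62 x 14 mm, a bystander
- pen: red and white marker pen lying near the front edge of the bench, 135 mm long, a bystander
- petri_dish: lower of two stacked petri dishes, 57 mm wide, 14 mm high each, a bystander
- petri_dish_2: upper of the two petri dishes, a bystander
Mind the look-alikes: they are no part of the job. What is shaped like the amber_filter but blue or pink is not meant.

How it is judged:
By the outcome, as a careful person would: the job done as asked, in the order asked, and still so for the second after the job is handed in, with the robot touching nothing.
It also fails if it takes over 67 s, if anything falls off the work surface, if the arm or the gripper's body presses on something with over 40 N, if the wrist force passes 120 N, or if a joint passes its speed limit or range.

## Robot

A 7-joint arm with a two-finger parallel gripper is mounted at the origin on a cart in front of the work surface, level with it; the furniture and walls round the work are solid. World frame = base frame: x ahead of the robot, y to its left, z up, the work surface at z = 0. Lengths are in m, angles in rad, forces in N, time in s.
With the tool pointing down it reaches from about 0.425 to 0.95 m from the base axis. Payload 4.7 kg.
Tool frame: the origin (TCP) lies at the very end of the fingers, on their centre line; the grasp point (between the pads) lies 19 mm behind it; z points along the fingers, y is the line along which they close (so a half turn about z gives the same grasp; the last joint's range is limited). The gripper opens to 87 mm and grips with 3 to 60 N. Pads are 19 mm wide; open, the fingers measure 117 mm over their backs; the gripper's body (75 mm by 190 mm) begins 51 mm behind the grasp point.
Start: joints at [1.308, 0.469, -0.049, 1.532, 0.024, 1.141, -0.082], TCP at [0.156, -0.657, 0.223] pointing down, gripper open.
Joint ranges: [-2.59, 2.59], [-0.33, 1.99], [-1.39, 1.29], [0.1, 2.45], [-1.04, 4.18], [0.21, 1.99], [-2.66, 2.66]. Speed limits (rad/s): [2.57, 2.57, 3.14, 3.14, 3.14, 3.14, 3.14].

## Interface

Orientations are given as a unit quaternion [w, x, y, z].
In Python, from bench import * gives the robot as it stands.
- The arm moves only by the tool move_arm, never from a script. Its argument "rows" is a list that holds one entry, the list of rows, each a list of 7 numbers: the shift along the tool's x, y, z in cm, then the turn, a rotation vector about the tool's x, y, z in rad, then the closure, from 0 (fully open) to 1 (shut). In form: [[[x, y, z, ax, ay, az, fingers], ...]]. A call has 1 to 8 rows; each row shifts and turns the commanded pose from where the row before left it, along the tool's axes as they then stand; what a row does not reach is not made up. A row lasts 1/10 s, in which the tool goes at most 50 mm and 8.59 degrees, less where a joint would pass 70% of its speed; a pose out of reach is approached as far as the arm can. A call is refused whole if a number of a shift passes 5 or a number of a turn 0.15, either way. A call with a gripper value outside its range is refused whole. The fingers move at their own pace and stop on an object; the grip force is fixed at half the most. Time passes only in rows, so rows that do not move let the fingers close. It gives the time, the measured TCP pose, the force, the opening and the grip force at its end, in the units of the state.
- get_obs(): the state, without advancing time (a new reading comes with each control period).
- get_image(name): name is "scene" or "top" or "wrist"; returns a dict with "frame" (384x512x3 uint8, red, green, blue), "camera_matrix" (3x3 intrinsics, pixels), "view" (4x4, takes a point from world to camera coordinates); the wrist camera has in their place "mount" (4x4, takes a point from camera to tool coordinates, whose origin is the TCP and whose axes are the flange's). Camera axes: x right, y down, z forward; pixel columns grow to the right and rows downward; lengths in m; the calibration is good to about 2 mm. A picture is of the moment at which its call begins: read the wrist's pose just before it. There is no depth.
- hand_in(): hands the job in; it is judged then, once.
The state is a dict: "t": time; "joint_pos": joint angles; "qvel": joint speeds; "joint_efforts": joint torques, N m; "ee_pos": TCP position; "ee_rot": TCP orientation; "ft_force": force on the tool from outside, world axes, zero at the start; "wrist_torque": the same for the moment, N m; "gripper_width": finger opening in m; "grip_force": force on a finger pad.
Only numpy, scipy, OpenCV 4.12 (cv2) and the standard library are available. Lean on these libraries where they do the work, as an engineer would, in place of code of your own. Each camera call takes 0.05 s, during which the arm holds its last target. There are 200 camera calls.

## Working session

There is one attempt and no reset: what is moved stays moved. The work goes in short steps, Python scripts to look and compute and a tool call to move; the robot and the scene stay as the last step left them, time stands still between calls to the robot, and variables do not carry over. Pictures are saved under pics/ and viewed, at most 11 in all, crops included, and the job is handed in when it is done.

Besides the shell and the picture viewer there is one more tool, called after ">>>" in YAML: its name, and indented under it one key for each argument. move_arm: Moves the arm, as the interface text tells. Its arguments: {"type":"object","properties":{"rows":{"type":"array"}},"required":["rows"]}

```bash
mkdir -p pics; ls
python3 - <<'E'
from bench import *
import cv2,numpy as np
o=get_obs();print({k:np.round(v,3) for k,v in o.items()})
a=get_image("scene");b=get_image("top")
for n,i in(("scene",a),("top",b)):
    cv2.imwrite(f"pics/{n}0.png",i["frame"][:,:,::-1]);print(np.round(i["camera_matrix"],1).tolist(),np.round(i["view"],4).tolist())
w=get_image("wrist");print(np.round(w["mount"],4).tolist(),np.round(w["camera_matrix"],1).tolist())
E
```

```text
pics
{'t': np.float64(0.0), 'joint_pos': array([ 1.308,  0.469, -0.049,  1.534,  0.024,  1.141, -0.082]), 'qvel': array([ 0.001, -0.001, -0.001, -0.   , -0.002,  0.   , -0.001]), 'joint_efforts': array([ 0.0000e+00, -5.0797e+01, -8.1000e-02, -2.3616e+01, -6.1000e-02,
        3.8000e-02,  0.0000e+00]), 'ee_pos': array([ 0.156, -0.656,  0.221]), 'ee_rot': array([-0.001,  0.993,  0.117, -0.   ]), 'ft_force': array([ 0.597, -0.644, -0.07 ]), 'wrist_torque': array([ 0.036,  0.026, -0.044]), 'grip_force': np.float64(0.0), 'gripper_width': np.float64(0.087)}
[[371.8, 0.0, 253.0], [0.0, 371.8, 196.9], [0.0, 0.0, 1.0]] [[0.8463, -0.5326, -0.0116, -0.401], [-0.2239, -0.3357, -0.915, 0.2589], [0.4835, 0.7769, -0.4034, 0.6346], [0.0, 0.0, 0.0, 1.0]]
[[454.3, 0.0, 246.6], [0.0, 454.3, 185.4], [0.0, 0.0, 1.0]] [[-0.0014, -1.0, -0.0078, 0.1554], [-0.9928, 0.0024, -0.1198, 0.5656], [0.1198, 0.0075, -0.9928, 1.0555], [0.0, 0.0, 0.0, 1.0]]
[[-0.0002, -0.9546, -0.298, 0.0819], [1.0, -0.0001, -0.0003, 0.0003], [0.0002, -0.298, 0.9546, -0.163], [0.0, 0.0, 0.0, 1.0]] [[299.9, 0.0, 256.3], [0.0, 299.9, 192.7], [0.0, 0.0, 1.0]]
```

View pics/top0.png

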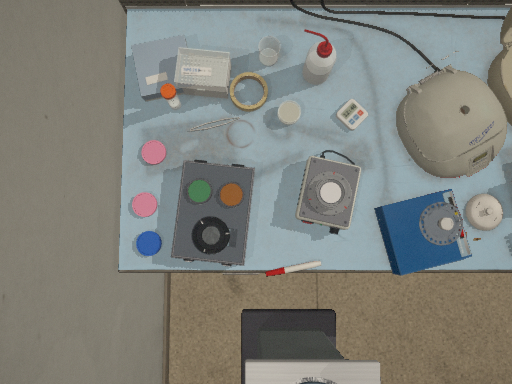

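View pics/scene0.png

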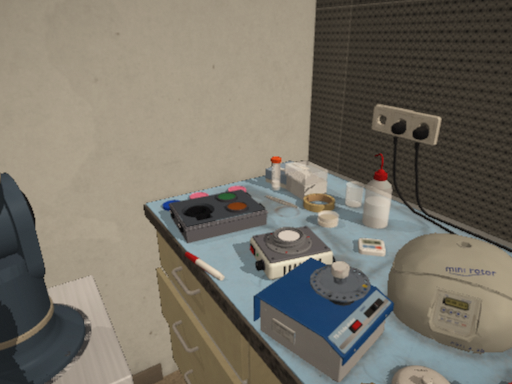

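Top view: the amber candidates are amber disc (231,195), green (200,191), pink (153,152) and (144,205), and blue (149,243). I pick (231,195), which is in the case and is amber. The ring is at (211,236) in its nest with the notch to its right. The light-source cell is at (330,193); the blue box dial at (442,224) is a look-alike. In the scene view, amber is at (237,207) and the cell at (288,237).

```bash
cat > h.py <<'E'
from bench import *
import cv2,numpy as np
from scipy.spatial.transform import Rotation as R
def pose():
    o=get_obs();q=o["ee_rot"];return o,R.from_quat([q[1],q[2],q[3],q[0]]),np.array(o["ee_pos"])
def cam(name):
    o,r,p=pose();i=get_image(name);K=np.array(i["camera_matrix"])
    if name=="wrist":
        T=np.eye(4);T[:3,:3]=r.as_matrix();T[:3,3]=p;M=T@np.array(i["mount"])
    else: M=np.linalg.inv(np.array(i["view"]))
    return i["frame"],K,M
def ray(uv,K,M,z):
    uv=np.atleast_2d(uv).astype(float);d=np.c_[uv,np.ones(len(uv))]@np.linalg.inv(K).T@M[:3,:3].T;c=M[:3,3]
    return c+d*((z-c[2])/d[:,2])[:,None]
def proj(P,K,M):
    P=np.atleast_2d(P);q=(P-M[:3,3])@M[:3,:3]@K.T;return q[:,:2]/q[:,2:]
def circ(P):
    P=np.asarray(P)[:,:2];A=np.c_[2*P,np.ones(len(P))];s=np.linalg.lstsq(A,(P**2).sum(1),rcond=None)[0];return s[:2],np.sqrt(s[2]+s[0]**2+s[1]**2)
def blob(mask,seed=None):
    cs,_=cv2.findContours(mask.astype(np.uint8),cv2.RETR_EXTERNAL,cv2.CHAIN_APPROX_NONE)
    return max(cs,key=cv2.contourArea)[:,0]
E
python3 - <<'E'
from h import *
f,K,M=cam("top");hsv=cv2.cvtColor(f,cv2.COLOR_RGB2HSV)
def roi(m,x0,y0,x1,y1):
    z=np.zeros_like(m);z[y0:y1,x0:x1]=m[y0:y1,x0:x1];return z
H,S,V=[hsv[:,:,k].astype(int) for k in range(3)]
am=roi((H<20)&(S>120),210,170,255,220);gr=roi((H>40)&(H<90)&(S>80),180,170,218,210)
wh=roi((V>170)&(S<50),312,175,350,212)
bk=roi(V<45,185,210,232,262)
for n,m,z in(("amber",am,.055),("green",gr,.055),("cellwhite",wh,.069),("ring",bk,.0465)):
    b=blob(m);print(n,b.mean(0),*[np.round(v,4) for v in circ(ray(b,K,M,z))])
c=cv2.resize(f[150:270,165:365],(800,480),interpolation=cv2.INTER_CUBIC)
cv2.imwrite("pics/c1.png",c[:,:,::-1])
E
```

```text
amber [230.78688525 194.2295082 ] [0.5428 0.1913] 0.0251
green [198.76271186 190.6440678 ] [0.5516 0.2667] 0.0248
cellwhite [330.29824561 192.1754386 ] [ 0.5458 -0.0399] 0.0231
ring [217.93617021 244.10638298] [0.4297 0.2266] 0.0212
```

View pics/c1.png

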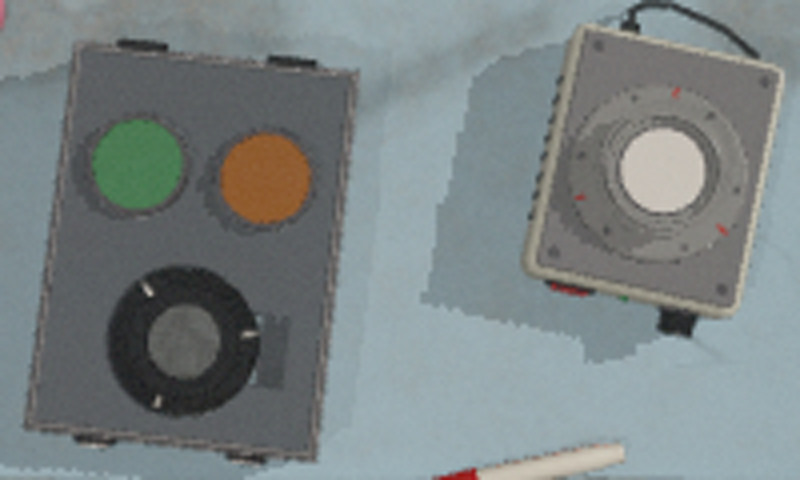

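The crop confirms amber at (265,178), beside green at (137,165). The ring has ticks at (147,288), (250,335) and (157,402), and its notch is at (275,350). The cell's red lines are at (677,92), (580,197) and (722,230). Next I move over towards the case.

>>> move_arm:
  rows:
    - [[4.1,-2.6,-0.6,0,0,0,0],[4.1,-2.6,-0.6,0,0,0,0],[4.1,-2.6,-0.6,0,0,0,0],[4.1,-2.6,-0.6,0,0,0,0],[4.1,-2.6,-0.6,0,0,0,0],[4.1,-2.6,-0.6,0,0,0,0],[4.1,-2.6,-0.6,0,0,0,0],[4.1,-2.6,-0.6,0,0,0,0]]

```text
t: 1.0
ee_pos: [0.4283, -0.3767, 0.2709]
ee_rot: [0.0, 0.993, 0.117, 0.0]
ft_force: [0.6, -0.2, -0.6]
gripper_width: 0.0875
grip_force: 0.0
```

>>> move_arm:
  rows:
    - [[1.8,-4.4,0.5,0,0,0,0],[1.8,-4.4,0.5,0,0,0,0],[1.8,-4.4,0.5,0,0,0,0],[1.8,-4.4,0.5,0,0,0,0],[1.8,-4.4,0.5,0,0,0,0],[1.8,-4.4,0.5,0,0,0,0],[1.8,-4.4,0.5,0,0,0,0],[0,0,0,0,0,0,0]]

```text
t: 1.8
ee_pos: [0.4787, -0.0419, 0.2354]
ee_rot: [-0.002, 0.992, 0.123, 0.0]
ft_force: [0.0, -0.5, 0.7]
gripper_width: 0.0872
grip_force: 0.0
```

```bash
cat > cell.py <<'E'
from h import *
f,K,M=cam("wrist");hsv=cv2.cvtColor(f,cv2.COLOR_RGB2HSV);H,S,V=[hsv[:,:,k].astype(int) for k in range(3)]
cv2.imwrite("pics/wcell.png",cv2.cvtColor(f,cv2.COLOR_RGB2BGR))
print("exp",proj([[.546,-.04,.069]],K,M))
m=((V>165)&(S<60)).astype(np.uint8);n,l,s,c=cv2.connectedComponentsWithStats(m)
e=proj([[.546,-.04,.069]],K,M)[0]
for i in range(1,n):
    if s[i,4]>300:
        b=blob(l==i);print(s[i],c[i],*circ(ray(b,K,M,.069)))
m=(((H<8)|(H>172))&(S>110)).astype(np.uint8);n,l,s,c=cv2.connectedComponentsWithStats(m)
for i in range(1,n):
    if s[i,4]>5: print("red",s[i],c[i].round(1),ray(c[i],K,M,.055).round(4))
E
python3 cell.py
```

```text
exp [[270.22409942 115.10704462]]
[   85     0   427   259 42940] [281.22477876 125.83411737] [ 0.52481908 -0.06291982] 0.1449620614138155
[ 247   92   46   48 1724] [269.70243619 115.62006961] [ 0.54482337 -0.03972353] 0.02410490810408958
red [289  71   4   6  13] [290.8  73.4] [[ 0.5925 -0.0509  0.055 ]]
red [223 117   6   3  13] [225.  117.8] [[0.5305 0.0074 0.055 ]]
red [291 150   4   5  10] [292.1 152.4] [[ 0.5114 -0.0758  0.055 ]]
red [208 156   8   4   8] [211.5 157.5] [[0.4829 0.013  0.055 ]]
red [130 218  34  12 307] [146.6 223. ] [[0.3828 0.0746 0.055 ]]
```

View pics/wcell.png

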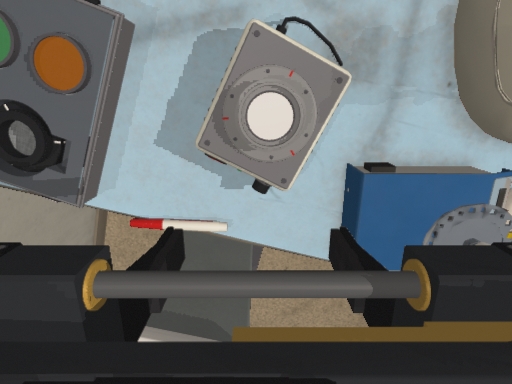

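The wrist view shows the cell centre at about (269,116) and the red lines at (291,73), (225,118) and (292,152). That puts the cell at (.545,-.040), with red lines at -13 degrees modulo 120. On to the amber filter.

>>> move_arm:
  rows:
    - [[2.0,-3.5,1.3,0,0,0,0],[2.0,-3.5,1.3,0,0,0,0],[2.0,-3.5,1.3,0,0,0,0],[2.0,-3.5,1.3,0,0,0,0],[2.0,-3.5,1.3,0,0,0,0],[2.0,-3.5,1.3,0,0,0,0],[0,0,0,0,0,-0.15,0],[0,0,0,0,0,-0.15,0]]

```text
t: 2.65
ee_pos: [0.5468, 0.1828, 0.1566]
ee_rot: [0.0, 0.964, 0.267, -0.001]
ft_force: [-0.1, -0.4, -0.1]
gripper_width: 0.0873
grip_force: 0.0
```

>>> move_arm:
  rows:
    - [[0,0,0,0,0,-0.15,0],[0,0,0,0,0,-0.15,0],[0,0,0,0,0,-0.15,0],[0,0,0,0,0,-0.15,0],[0,0,0,0,0,-0.15,0],[0,0,0,0,0,-0.15,0],[0,0,0,0,0,0,0],[0,0,0,0,0,0,0]]

```text
t: 3.45
ee_pos: [0.5471, 0.1812, 0.1573]
ee_rot: [0.0, 0.756, 0.655, -0.0]
ft_force: [0.6, 0.6, -0.0]
gripper_width: 0.0871
grip_force: 0.0
```

```bash
cat > case.py <<'E'
from h import *
def go(p,yaw):  # yaw = tool-x world angle deg
    o,r,q=pose();d=r.inv().apply(np.array(p)-q)*100;x=r.as_matrix()[:,0];a=np.degrees(np.arctan2(x[1],x[0]))
    dy=(yaw-a+180)%360-180
    print("at",q.round(4),"yaw",a.round(2),"tilt z",r.as_matrix()[:,2].round(4),"shift cm",d.round(2),"az",(-np.radians(dy)).round(3),"j",o["joint_pos"].round(2))
if __name__=="__main__":
    f,K,M=cam("wrist");hsv=cv2.cvtColor(f,cv2.COLOR_RGB2HSV);H,S,V=[hsv[:,:,k].astype(int) for k in range(3)]
    cv2.imwrite("pics/wcase.png",cv2.cvtColor(f,cv2.COLOR_RGB2BGR))
    C={}
    for n,m in(("amber",(H<20)&(S>120)&(V>60)),("green",(H>40)&(H<90)&(S>80))):
        b=blob(m);c,r=circ(ray(b,K,M,.055));C[n]=c;print(n,b.mean(0),c.round(4),r.round(4))
    y=C["green"]-C["amber"];print("dist",np.linalg.norm(y));y/=np.linalg.norm(y);x=np.array([y[1],-y[0]]);mid=(C["green"]+C["amber"])/2
    rg=mid-.1*x;print("caseyaw",np.degrees(np.arctan2(x[1],x[0])),"ring",rg.round(4),"notch",(rg-.028*y).round(4),"ringpx",proj([[*rg,.0465],[*(rg-.028*y),.048]],K,M).round(0).tolist())
    go([*C["amber"],.0495],np.degrees(np.arctan2(y[1],y[0])))
E
python3 case.py
```

```text
amber [375.72285251 333.51539708] [0.6522 0.0104] 0.0929
green [246.30167598  94.6424581 ] [0.5505 0.2664] 0.0259
dist 0.2754050173979435
caseyaw 21.66229083934724 ring [0.5084 0.1015] notch [0.5188 0.0754] ringpx [[231.0, 267.0], [244.0, 288.0]]
at [0.547  0.1816 0.1574] yaw 81.91 tilt z [-0.e+00 -6.e-04 -1.e+00] shift cm [-15.46  12.82  10.8 ] az -0.519 j [ 0.19  0.49 -0.78  1.81  0.4   1.01 -0.89]
```

View pics/wcase.png

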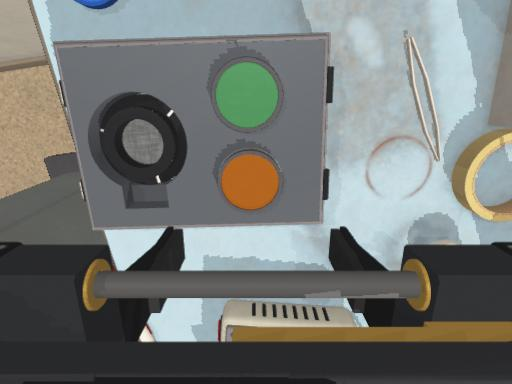

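View: amber at (250,181), green at (247,95), ring at (140,140) with white ticks at (170,114), (103,130) and (158,180), and the notch at (147,193). My mask caught brown gripper parts, so I restrict it.

```bash
sed -i 's/    C={}/    C={};V[225:]=0;S[225:]=0/' case.py
cat >> case.py <<'E'
    e=proj([[*rg,.0315]],K,M)[0];g=np.hypot(*np.mgrid[0:384,0:512][::-1].__sub__(e[:,None,None]))
    m=((V>140)&(S<60)&(g<52)).astype(np.uint8);n,l,s,c=cv2.connectedComponentsWithStats(m)
    for i in range(1,n):
        p=ray(c[i],K,M,.0315)[0];d=p[:2]-rg
        if s[i,4]>3: print("tick",s[i,4],c[i].round(0),"r",np.hypot(*d).round(4),"ang",np.degrees(np.arctan2(d[1],d[0])).round(1),p.round(4))
E
python3 case.py
```

```text
amber [249.73248408 181.82165605] [0.542  0.1911] 0.0259
green [246.53370787  94.97191011] [0.5505 0.2663] 0.0258
dist 0.07574961495754884
caseyaw -6.468296641184598 ring [0.4469 0.24  ] notch [0.4437 0.2121] ringpx [[139.0, 143.0], [142.0, 173.0]]
at [0.5469 0.1819 0.1575] yaw 81.97 tilt z [ 1.e-04 -6.e-04 -1.e+00] shift cm [ 0.85 -0.61 10.8 ] az -0.027 j [ 0.19  0.49 -0.78  1.81  0.4   1.01 -0.89]
tick 27 [170. 113.] r 0.0371 ang 35.9 [0.477  0.2617 0.0315]
tick 7 [102. 130.] r 0.0403 ang 157.2 [0.4097 0.2556 0.0315]
tick 22 [158. 179.] r 0.0388 ang -84.3 [0.4507 0.2013 0.0315]
```

>>> move_arm:
  rows:
    - [[0.2,-0.15,2.0,0,0,-0.027,0],[0.2,-0.15,2.0,0,0,0,0],[0.2,-0.15,2.0,0,0,0,0],[0.25,-0.15,2.0,0,0,0,0],[0,0,1.0,0,0,0,0],[0,0,0.8,0,0,0,0],[0,0,0.5,0,0,0,0],[0,0,0,0,0,0,0]]

```text
t: 4.35
ee_pos: [0.5417, 0.1915, 0.0544]
ee_rot: [0.0, 0.745, 0.667, -0.0]
ft_force: [0.0, -0.6, 0.8]
gripper_width: 0.0871
grip_force: 0.0
```

```bash
python3 -c "
from case import *
go([.542,.1911,.0495],83.5)"
```

```text
at [0.5417 0.1915 0.0544] yaw 83.67 tilt z [-1.e-04 -3.e-04 -1.e+00] shift cm [-0.04  0.03  0.49] az 0.003 j [ 0.1   0.61 -0.7   1.89  0.53  0.83 -0.99]
```

>>> move_arm:
  rows:
    - [[0,0,0.3,0,0,0,0],[0,0,0.18,0,0,0,0],[0,0,0,0,0,0,0.5],[0,0,0,0,0,0,0.6],[0,0,0,0,0,0,0.6],[0,0,0,0,0,0,0.6],[0,0,0,0,0,0,0.6],[0,0,0,0,0,0,0.6]]

```text
t: 5.15
ee_pos: [0.5417, 0.1918, 0.0498]
ee_rot: [0.0, 0.745, 0.667, 0.0]
ft_force: [0.3, -0.2, 1.3]
gripper_width: 0.0583
grip_force: 30.0
```

>>> move_arm:
  rows:
    - [[0,0,-1.5,0,0,0,0.6],[0,0,-3.0,0,0,0,0.6],[0,0,-3.0,0,0,0,0.6],[-3.0,0.4,-1.0,0,0,0,0.6],[-4.2,0.5,0,0,0,0,0.6],[-4.5,0.6,0,0,0,0,0.6],[-4.5,0.6,0,0,0,0,0.6],[-4.2,0.5,0,0,0,0,0.6]]

```text
t: 5.95
ee_pos: [0.545, -0.016, 0.1358]
ee_rot: [0.001, 0.745, 0.667, 0.0]
ft_force: [0.3, -1.0, -0.7]
gripper_width: 0.0583
grip_force: 30.0
```

>>> move_arm:
  rows:
    - [[-2.6,0.3,0,0,0,0,0.6],[0,0,0.5,0,0,0,0.6],[0,0,0,0,0,0,0.6]]

```text
t: 6.25
ee_pos: [0.5448, -0.0403, 0.1299]
ee_rot: [-0.0, 0.745, 0.667, -0.0]
ft_force: [-0.0, 0.6, -0.4]
gripper_width: 0.0582
grip_force: 30.0
```

```bash
python3 -c "
from case import *
go([.545,-.040,.0755],83.5)
f,K,M=cam('wrist');cv2.imwrite('pics/w3.png',f[:,:,::-1])
"
```

```text
at [ 0.5448 -0.0403  0.1299] yaw 83.62 tilt z [-4.e-04  3.e-04 -1.e+00] shift cm [0.03 0.02 5.44] az 0.002 j [ 0.58  0.47 -0.76  1.9   0.4   0.92 -0.48]
```

View pics/w3.png

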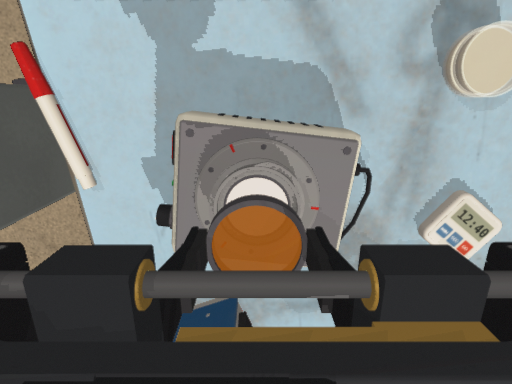

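The filter is held level, at about (256,243), with the cell behind it at (257,195). I check the centring with an arc fit.

```bash
python3 -c "
from case import *
f,K,M=cam('wrist');o,r,p=pose();hsv=cv2.cvtColor(f,cv2.COLOR_RGB2HSV);H,S,V=[hsv[:,:,k].astype(int) for k in range(3)]
m=(H<20)&(S>120)&(V>60);m[266:]=0;m[:180]=0;m[:,:195]=0;m[:,320:]=0
b=blob(m);b=b[b[:,1]<262]
c,rad=circ(ray(b,K,M,p[2]+.0055));print(c,rad,r.inv().apply([*(c-p[:2]),0])*1000)
m=(V>165)&(S<60);m[212:]=0;m[:165]=0;m[:,:215]=0;m[:,300:]=0
b=blob(m);print(b.min(0),b.max(0));b=b[b[:,1]<195];c,rad=circ(ray(b,K,M,.069));print(c,rad)
"
```

```text
[ 0.54460877 -0.03958593] 0.02597938904125415 [-1.26081771e+00 -4.50264468e-01 -1.19993020e-03]
[227 179] [287 203]
[ 0.54617195 -0.02616248] 0.012867641562865526
```

>>> move_arm:
  rows:
    - [[0,0,1.5,0,0,0,0.6],[0,0,1.5,0,0,0,0.6],[0,0,1.2,0,0,0,0.6],[0,0,0.4,0,0,0,0.6],[0,0,0.2,0,0,0,0.6],[0,0,0.2,0,0,0,0.6],[0,0,0,0,0,0,0.6]]

```text
t: 7.05
ee_pos: [0.5454, -0.04, 0.0798]
ee_rot: [0.0, 0.745, 0.667, 0.0]
ft_force: [-0.4, -1.1, -0.4]
gripper_width: 0.0584
grip_force: 30.0
```

>>> move_arm:
  rows:
    - [[0,0,0.15,0,0,0,0.6],[0,0,0.1,0,0,0,0.6],[0,0,0.1,0,0,0,0.6],[0,0,0,0,0,0,0.6]]

```text
t: 7.45
ee_pos: [0.5453, -0.04, 0.0763]
ee_rot: [0.0, 0.745, 0.667, 0.0]
ft_force: [-0.1, -0.1, 0.0]
gripper_width: 0.0582
grip_force: 30.0
```

>>> move_arm:
  rows:
    - [[0,0,0.08,0,0,0,0.6],[0,0,0,0,0,0,0.6],[0,0,0,0,0,0,0.2],[0,0,0,0,0,0,0.1],[0,0,0,0,0,0,0],[0,0,-1,0,0,0,0],[0,0,-3,0,0,0,0],[0,0,-3,0,0,0,0]]

```text
t: 8.25
ee_pos: [0.5448, -0.0399, 0.1463]
ee_rot: [-0.001, 0.745, 0.667, -0.0]
ft_force: [0.3, -0.6, 0.1]
gripper_width: 0.0863
grip_force: 0.0
```

```bash
cat > fc.py <<'E'
from case import *
f,K,M=cam('wrist');o,r,p=pose();hsv=cv2.cvtColor(f,cv2.COLOR_RGB2HSV);H,S,V=[hsv[:,:,k].astype(int) for k in range(3)]
e=proj([[.545,-.04,.081]],K,M)[0];g=np.hypot(*(np.mgrid[0:384,0:512][::-1]-e[:,None,None]))
m=(H<20)&(S>120)&(V>60)&(g<50);m[262:]=0
b=blob(m);print(b.min(0),b.max(0))
for z in(.081,.083):print(*circ(ray(b[b[:,1]<258],K,M,z)))
f,K,M=cam('top');hsv=cv2.cvtColor(f,cv2.COLOR_RGB2HSV);H,S,V=[hsv[:,:,k].astype(int) for k in range(3)]
m=(H<20)&(S>120)&(V>60);m[:,:300]=0;m[:,360:]=0;m[:165]=0;m[220:]=0
if m.any(): b=blob(m);print(len(b),circ(ray(b,K,M,.081)))
E
python3 fc.py; python3 -c "
from case import *
go([.4437,.2121,.075],353.5)
go([.4437,.2121,.075],173.5)"
```

```text
[225 175] [289 235]
[ 0.54493054 -0.04058403] 0.025903745217729084
[ 0.545006   -0.03986396] 0.025676872189930696
42 (array([ 0.54729229, -0.02887293]), np.float64(0.015315522589968553))
at [ 0.5483 -0.0394  0.1499] yaw 83.7 tilt z [ 8.4e-03 -5.0e-04 -1.0e+00] shift cm [ 23.85 -13.21   7.39] az 1.574 j [ 0.6   0.45 -0.78  1.88  0.39  0.95 -0.47]
at [ 0.5483 -0.0394  0.1499] yaw 83.7 tilt z [ 8.4e-03 -5.0e-04 -1.0e+00] shift cm [ 23.85 -13.21   7.39] az -1.567 j [ 0.6   0.45 -0.78  1.88  0.39  0.95 -0.47]
```

The amber sits concentric at (.545,-.040) and its size matches the seated height. Now for the ring.

>>> move_arm:
  rows:
    - [[3.9,-2.2,0,0,0,0,0.4],[3.9,-2.2,0,0,0,0,0.655],[3.9,-2.2,0,0,0,0,0.655],[3.9,-2.2,0,0,0,0,0.655],[3.9,-2.2,0,0,0,0,0.655],[3.9,-2.2,0,0,0,0,0.655],[0,0,0,0,0,0.15,0.655],[0,0,0,0,0,0.15,0.655]]

```text
t: 9.15
ee_pos: [0.4386, 0.2087, 0.1455]
ee_rot: [-0.0, 0.837, 0.548, -0.0]
ft_force: [-0.4, -1.3, -0.1]
gripper_width: 0.0335
grip_force: 0.0
```

>>> move_arm:
  rows:
    - [[0,0,0,0,0,0.15,0.655],[0,0,0,0,0,0.15,0.655],[0,0,0,0,0,0.15,0.655],[0,0,0,0,0,0.15,0.655],[0,0,0,0,0,0.15,0.655],[0,0,0,0,0,0.15,0.655],[0,0,0,0,0,0.15,0.655],[0,0,0,0,0,0.15,0.655]]

```text
t: 9.95
ee_pos: [0.4394, 0.2069, 0.1454]
ee_rot: [0.0, 1.0, -0.023, -0.0]
ft_force: [0.1, -0.8, -0.1]
gripper_width: 0.0297
grip_force: 0.0
```

>>> move_arm:
  rows:
    - [[0,0,0,0,0,0.07,0.655],[0,0,0,0,0,0,0.655],[0,0,0,0,0,0,0.655]]

```text
t: 10.25
ee_pos: [0.4395, 0.207, 0.1454]
ee_rot: [0.0, 0.999, -0.054, -0.0]
ft_force: [0.2, -0.0, 0.0]
gripper_width: 0.0297
grip_force: 0.0
```

```bash
python3 -c "
from case import *
go([.4437,.2121,.033],353.5)
f,K,M=cam('wrist');cv2.imwrite('pics/w4.png',f[:,:,::-1])
print(proj([[.4469,.24,.0465],[.4437,.2121,.048],[.4469,.24,.0315]],K,M))
hsv=cv2.cvtColor(f,cv2.COLOR_RGB2HSV);V=hsv[:,:,2].astype(int);S=hsv[:,:,1].astype(int)
m=((V>130)&(S<60)).astype(np.uint8);n,l,s,c=cv2.connectedComponentsWithStats(m)
for i in range(1,n):
    if 5<s[i,4]<150: print(s[i],c[i],ray(c[i],K,M,.0315))
"
```

```text
at [0.4395 0.207  0.1454] yaw -6.15 tilt z [-1.e-04 -2.e-04 -1.e+00] shift cm [ 0.37 -0.55 11.24] az 0.006 j [-0.09  0.3  -0.52  2.03  0.19  0.86 -2.39]
[[219.14537883 188.95593935]
 [249.92608284 189.62941313]
 [221.00002751 184.47799824]]
[208   0   4   2   6] [209.33333333   0.5       ] [[0.60046493 0.22743775 0.0315    ]]
[491   0  12  19 107] [496.71028037   7.71962617] [[ 0.57037668 -0.00344813  0.0315    ]]
[221   7   5   3   6] [222.66666667   8.        ] [[0.59404943 0.21750042 0.0315    ]]
[241  12   4   4   6] [242.83333333  13.        ] [[0.58873851 0.20166725 0.0315    ]]
[252  15   4   5   7] [253.14285714  17.42857143] [[0.5846592  0.19366916 0.0315    ]]
[191  37   4   4   6] [192.33333333  38.83333333] [[0.57439246 0.24581938 0.0315    ]]
[177 106  11   5  21] [181.80952381 108.42857143] [[0.52021985 0.26465791 0.0315    ]]
[190 152   7   8  24] [193.  155.5] [[0.4774619  0.26193799 0.0315    ]]
[226 167  10   8  26] [230.53846154 170.53846154] [[0.45949265 0.22908571 0.0315    ]]
[221 173   4   8  18] [222.61111111 177.77777778] [[0.45330165 0.23753113 0.0315    ]]

[... 347 characters left out ...]
8] [265.75 195.  ] [[0.4317492  0.19836678 0.0315    ]]
[210 221   3   3   8] [210.875 221.875] [[0.40959716 0.25555669 0.0315    ]]
[197 245  12   2  23] [202.26086957 245.47826087] [[0.38471351 0.26829912 0.0315    ]]
[232 245  50   3  99] [255.92929293 245.54545455] [[0.37874907 0.21368728 0.0315    ]]
[196 248  11   4  37] [200.67567568 249.37837838] [[0.38049439 0.27063419 0.0315    ]]
[259 250  18   2  29] [267.96551724 250.37931034] [[0.37193803 0.20196613 0.0315    ]]
[442 305   6   6   6] [444.5 307.5] [[0.28153379 0.01587534 0.0315    ]]
[450 314   6   6   6] [452.5 316.5] [[0.26852235 0.00611099 0.0315    ]]
[460 325   7   7   7] [463. 328.] [[ 0.25145028 -0.00698632  0.0315    ]]
```

View pics/w4.png

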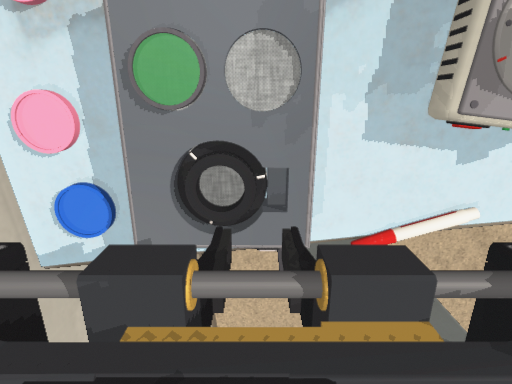

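The view shows the ring at (221,185) with ticks at (193,155), (260,176) and (211,222), and the notch at (277,188). The ring centre is about (.446,.240) and the fingers are open 30 mm.

>>> move_arm:
  rows:
    - [[0.15,-0.25,2,0,0,0,0.655],[0.15,-0.28,2.5,0,0,0,0.655],[0,0,2.5,0,0,0,0.655],[0,0,1.5,0,0,0,0.655],[0,0,0.8,0,0,0,0.655],[0,0,0.5,0,0,0,0.655],[0,0,0.3,0,0,0,0.655],[0,0,0,0,0,0,0.655]]

```text
t: 11.1
ee_pos: [0.4435, 0.2121, 0.0447]
ee_rot: [-0.0, 0.999, -0.054, 0.0]
ft_force: [0.1, 0.3, -0.5]
gripper_width: 0.03
grip_force: 0.0
```

```bash
python3 -c "
from case import *
go([.443,.212,.033],353.5)"
```

```text
at [0.4435 0.2121 0.0447] yaw -6.25 tilt z [ 6.e-04  2.e-04 -1.e+00] shift cm [-0.05  0.01  1.17] az 0.004 j [-0.17  0.46 -0.45  2.1   0.32  0.65 -2.52]
```

>>> move_arm:
  rows:
    - [[-0.05,0,0.4,0,0,0,0.655],[0,0,0.4,0,0,0,0.655],[0,0,0.3,0,0,0,0.655],[0,0,0,0,0,0,0.655],[0,0,0,0,0,0,0.8],[0,0,0,0,0,0,0.95],[0,0,0,0,0,0,0.95],[0,0,0,0,0,0,0.95]]

```text
t: 11.9
ee_pos: [0.4432, 0.2127, 0.0337]
ee_rot: [-0.001, 0.999, -0.054, 0.001]
ft_force: [0.1, 0.8, -1.4]
gripper_width: 0.0114
grip_force: 28.2
```

>>> move_arm:
  rows:
    - [[0,0,-0.5,0,0,0,0.95],[0,0,-1,0,0,0,0.95],[0,0,-1.3,0,0,0,0.95],[0,0,-1.5,0,0,0,0.95],[0,0,-1.5,0,0,0,0.95],[0,0,-1.5,0,0,0,0.95],[0,0,-1.5,0,0,0,0.95],[0,0,-1.5,0,0,0,0.95]]

```text
t: 12.7
ee_pos: [0.4415, 0.2109, 0.1377]
ee_rot: [0.001, 0.999, -0.055, -0.001]
ft_force: [0.6, -0.6, -1.3]
gripper_width: 0.0115
grip_force: 28.8
```

```bash
cat > ring.py <<'E'
from case import *
def ticks(zt, c0, rmin=.034, rmax=.043, thr=140):
    f,K,M=cam("wrist");hsv=cv2.cvtColor(f,cv2.COLOR_RGB2HSV);V=hsv[:,:,2].astype(int);S=hsv[:,:,1].astype(int)
    m=((V>thr)&(S<60)).astype(np.uint8);n,l,s,c=cv2.connectedComponentsWithStats(m);out=[]
    for i in range(1,n):
        p=ray(c[i],K,M,zt)[0,:2];d=p-c0
        if 4<s[i,4]<200 and np.hypot(*d)<.055: print("t",s[i,4],c[i].round(0),p.round(4),"r",np.hypot(*d).round(4),"ang",np.degrees(np.arctan2(d[1],d[0])).round(1))
    return f,K,M
if __name__=="__main__":
    o,r,p=pose();R3=r.as_matrix();c0=(p-R3[:,1]*.0275)[:2]
    print("c0",c0,"width",o["gripper_width"]);go([.545,-.04,.135],64.2)
    f,K,M=ticks(p[2]-.0015,c0);cv2.imwrite("pics/w5.png",f[:,:,::-1])
E
python3 ring.py
```

```text
c0 [0.44452568 0.23826815] width 0.011465593989839267
at [0.4415 0.2109 0.1377] yaw -6.26 tilt z [-0.0017 -0.0021 -1.    ] shift cm [13.02 23.82  0.31] az -1.23 j [-0.1   0.32 -0.52  2.03  0.21  0.85 -2.41]
t 98 [230. 154.] [0.4958 0.2193] r 0.0547 ang -20.3
t 60 [216. 156.] [0.4954 0.2272] r 0.0521 ang -12.3
t 26 [206. 161.] [0.4937 0.2332] r 0.0494 ang -5.8
t 40 [188. 166.] [0.4915 0.2433] r 0.0473 ang 6.1
t 21 [244. 165.] [0.4888 0.2122] r 0.0514 ang -30.5
t 19 [251. 169.] [0.486  0.2087] r 0.0509 ang -35.5
t 9 [255. 165.] [0.4882 0.2064] r 0.0541 ang -36.1
t 18 [261. 169.] [0.4856 0.2029] r 0.0542 ang -40.7
t 8 [268. 178.] [0.4799 0.1994] r 0.0525 ang -47.7
t 6 [160. 190.] [0.4798 0.2619] r 0.0424 ang 33.8
t 62 [164. 199.] [0.4741 0.2606] r 0.0371 ang 37.1
t 27 [216. 219.] [0.4586 0.2328] r 0.0151 ang -21.2
t 9 [282. 221.] [0.453 0.194] r 0.045 ang -79.1
t 33 [274. 226.] [0.45   0.1992] r 0.0395 ang -82.0
t 38 [255. 285.] [0.4112 0.2146] r 0.0409 ang -144.6
```

View pics/w5.png

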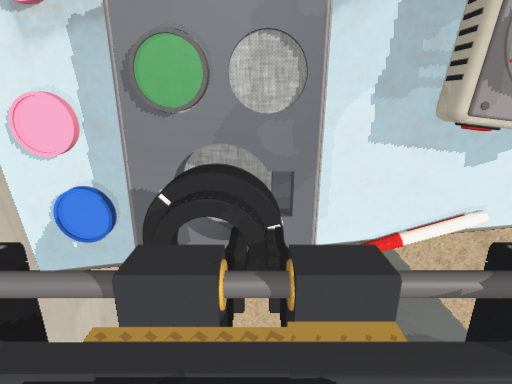

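The ring is pinched and roughly level, with ticks at (164,199) and (274,226). I carry it to the cell and turn it about +69 degrees.

>>> move_arm:
  rows:
    - [[1.5,2.4,0,0,0,0,0.95],[2.2,3.5,0,0,0,0,0.95],[2.4,3.8,0,0,0,0,0.95],[2.4,3.8,0,0,0,0,0.95],[2.4,3.8,0,0,0,0,0.95],[2.2,3.5,0,0,0,0,0.95],[1.6,2.6,0,0,0,0,0.95],[0.8,1.3,0,0,0,0,0.95]]

```text
t: 13.55
ee_pos: [0.5696, -0.0543, 0.1363]
ee_rot: [0.001, 0.998, -0.057, -0.001]
ft_force: [1.1, 0.3, -1.8]
gripper_width: 0.0118
grip_force: 28.9
```

>>> move_arm:
  rows:
    - [[0,0,0,0,0,-0.15,0.95],[0,0,0,0,0,-0.15,0.95],[0,0,0,0,0,-0.15,0.95],[0,0,0,0,0,-0.15,0.95],[0,0,0,0,0,-0.15,0.95],[0,0,0,0,0,-0.15,0.95],[0,0,0,0,0,-0.15,0.95],[0,0,0,0,0,-0.15,0.95]]

```text
t: 14.35
ee_pos: [0.5687, -0.0492, 0.1366]
ee_rot: [-0.0, 0.853, 0.522, -0.001]
ft_force: [-0.6, 0.1, -1.8]
gripper_width: 0.0114
grip_force: 28.9
```

>>> move_arm:
  rows:
    - [[0,0,0,0,0,0,0.95],[0,0,0,0,0,0,0.95]]

```text
t: 14.55
ee_pos: [0.5693, -0.0498, 0.1365]
ee_rot: [-0.0, 0.855, 0.518, -0.0]
ft_force: [0.1, 0.2, -1.8]
gripper_width: 0.0116
grip_force: 28.9
```

```bash
sed -i 's/go(\[.545,-.04,.135\],64.2)/go([.569,-.0525,.1035],62.5)/; s/w5/w6/' ring.py; python3 ring.py
```

```text
c0 [ 0.54493238 -0.03702835] width 0.011557106004203243
at [ 0.5693 -0.0498  0.1365] yaw 62.38 tilt z [-8.e-04  1.e-04 -1.e+00] shift cm [-0.25  0.1   3.3 ] az -0.002 j [ 0.52  0.48 -0.67  1.84  0.36  0.94 -0.79]
t 51 [164. 199.] [ 0.5343 -0.0015] r 0.0371 ang 106.6
t 24 [274. 226.] [ 0.5831 -0.046 ] r 0.0392 ang -13.3
t 58 [264. 301.] [ 0.5539 -0.0902] r 0.0539 ang -80.4
```

View pics/w6.png

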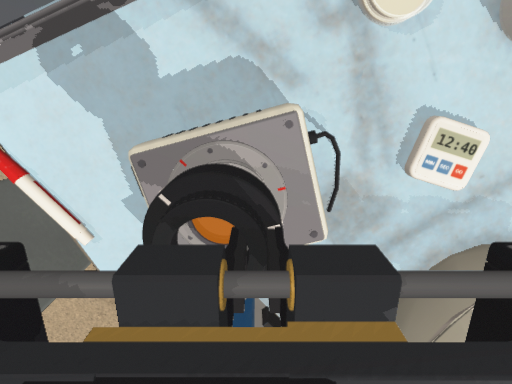

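View: ticks at (164,199) and (274,226) line up with the red lines at (183,163) and (281,188). The angles are 106.6 and -13.3, which match. I centre it and lower.

>>> move_arm:
  rows:
    - [[-0.25,0.1,0.5,0,0,0,0.95],[0,0,1.0,0,0,0,0.95],[0,0,1.0,0,0,0,0.95],[0,0,0.8,0,0,0,0.95],[0,0,0.3,0,0,0,0.95],[0,0,0.2,0,0,0,0.95],[0,0,0.1,0,0,0,0.95],[0,0,0,0,0,0,0.95]]

```text
t: 15.4
ee_pos: [0.5698, -0.0529, 0.0975]
ee_rot: [0.0, 0.855, 0.519, 0.0]
ft_force: [0.4, -0.3, -1.9]
gripper_width: 0.0115
grip_force: 28.9
```

>>> move_arm:
  rows:
    - [[0,0,0.1,0,0,0,0.95],[0,0,0.1,0,0,0,0.95],[0,0,0.1,0,0,0,0.95],[0,0,0,0,0,0,0.95]]

```text
t: 15.8
ee_pos: [0.5696, -0.053, 0.0944]
ee_rot: [-0.0, 0.855, 0.519, 0.0]
ft_force: [-0.2, -0.7, -2.2]
gripper_width: 0.0113
grip_force: 28.9
```

>>> move_arm:
  rows:
    - [[0,0,0.1,0,0,0,0.95],[0,0,0.1,0,0,0,0.95],[0,0,0.05,0,0,0,0.95],[0,0,0,0,0,0,0.95]]

```text
t: 16.2
ee_pos: [0.5698, -0.053, 0.0922]
ee_rot: [0.0, 0.855, 0.519, 0.0]
ft_force: [-0.7, -0.0, 1.0]
gripper_width: 0.0113
grip_force: 28.9
```

>>> move_arm:
  rows:
    - [[0,0,0.06,0,0,0,0.95],[0,0,0.06,0,0,0,0.95],[0,0,0,0,0,0,0.95]]

```text
t: 16.5
ee_pos: [0.5701, -0.053, 0.0918]
ee_rot: [0.0, 0.855, 0.519, 0.0]
ft_force: [-1.3, -0.3, 6.0]
gripper_width: 0.011
grip_force: 29.1
```

>>> move_arm:
  rows:
    - [[0,0,-0.08,0,0,0,0.9],[0,0,0,0,0,0,0.75],[0,0,0,0,0,0,0.68],[0,0,0,0,0,0,0.655],[0,0,-0.5,0,0,0,0.655],[0,0,-1.5,0,0,0,0.655],[0,0,-3,0,0,0,0.655],[0,0,0,0,0,0,0.3]]

```text
t: 17.3
ee_pos: [0.5728, -0.0525, 0.1463]
ee_rot: [0.002, 0.855, 0.519, 0.004]
ft_force: [1.0, -0.1, -0.2]
gripper_width: 0.0334
grip_force: 0.0
```

>>> move_arm:
  rows:
    - [[-2.5,-1.0,-2,0,0,0,0],[-2.5,-1.0,-1,0,0,0,0],[0,0,0,0,0,0,0],[0,0,0,0,0,0,0]]

```text
t: 17.7
ee_pos: [0.529, -0.0886, 0.1722]
ee_rot: [0.001, 0.855, 0.518, 0.0]
ft_force: [0.3, 0.4, 0.1]
gripper_width: 0.062
grip_force: 0.0
```

```bash
cat > look.py <<'E'
from ring import *
import sys
c0=np.array([.545,-.040]);z=float(sys.argv[1])
f,K,M=ticks(z+.0053,c0,thr=130);cv2.imwrite(sys.argv[2],f[:,:,::-1])
hsv=cv2.cvtColor(f,cv2.COLOR_RGB2HSV);H,S,V=[hsv[:,:,k].astype(int) for k in range(3)]
m=(((H<8)|(H>172))&(S>110)).astype(np.uint8);n,l,s,c=cv2.connectedComponentsWithStats(m)
for i in range(1,n):
    p=ray(c[i],K,M,.055)[0,:2];d=p-c0
    if s[i,4]>4 and np.hypot(*d)<.06: print("red",c[i].round(0),p.round(4),np.hypot(*d).round(4),np.degrees(np.arctan2(d[1],d[0])).round(1))
m=(H<20)&(S>120)&(V>60);e=proj([[*c0,z+.02]],K,M)[0];g=np.hypot(*(np.mgrid[0:384,0:512][::-1]-e[:,None,None]));m&=g<45;m[240:]=0
if m.any(): b=blob(m);print("amber",b.mean(0),circ(ray(b,K,M,.081)))
go([.545,-.04,z+.0065],float(sys.argv[3]))
E
python3 look.py .085 pics/w7.png 134
```

```text
t 6 [240.  77.] [0.563  0.0042] r 0.0477 ang 67.9
t 6 [253.  77.] [ 0.572  -0.0006] r 0.0477 ang 55.6
t 5 [206.  96.] [0.5333 0.0038] r 0.0454 ang 104.9
t 35 [213. 105.] [ 0.5348 -0.0044] r 0.037 ang 105.9
t 91 [302. 136.] [ 0.5862 -0.0579] r 0.045 ang -23.5
t 36 [294. 128.] [ 0.5831 -0.0495] r 0.0393 ang -14.0
t 21 [236. 185.] [ 0.5189 -0.0698] r 0.0396 ang -131.2
red [208.  95.] [0.5301 0.0071] 0.0494 107.5
red [300. 121.] [ 0.5934 -0.0512] 0.0497 -13.1
amber [247.53246753 139.59090909] (array([ 0.54502765, -0.04198685]), np.float64(0.02264621427003927))
at [ 0.5292 -0.0879  0.1719] yaw 62.5 tilt z [ 1.e-03  1.e-04 -1.e+00] shift cm [ 4.97 -0.82  8.04] az -1.248 j [ 0.65  0.38 -0.71  1.89  0.3   0.98 -0.67]
```

View pics/w7.png

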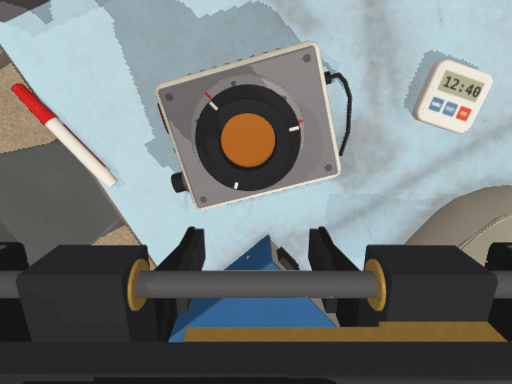

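The ring sits level on the thread. Ticks are at (213,105), (294,128) and (236,185), within about 2 degrees of the red lines, and the amber shows through the bore. I regrasp round the neck.

>>> move_arm:
  rows:
    - [[2.5,-0.4,0.5,0,0,0,0],[2.45,-0.4,0.5,0,0,0,0],[0,0,0,0,0,-0.15,0],[0,0,0,0,0,-0.15,0],[0,0,0,0,0,-0.15,0],[0,0,0,0,0,-0.15,0],[0,0,0,0,0,-0.15,0],[0,0,0,0,0,-0.15,0]]

```text
t: 18.55
ee_pos: [0.5451, -0.0393, 0.1612]
ee_rot: [-0.0, 0.541, 0.841, 0.001]
ft_force: [-0.3, -0.6, -0.1]
gripper_width: 0.0873
grip_force: 0.0
```

>>> move_arm:
  rows:
    - [[0,0,0,0,0,-0.15,0],[0,0,0,0,0,-0.15,0],[0,0,2.0,0,0,0,0],[0,0,2.0,0,0,0,0],[0,0,0.5,0,0,0,0],[0,0,0,0,0,0,0],[0,0,0,0,0,0,0]]

```text
t: 19.25
ee_pos: [0.5453, -0.0398, 0.1172]
ee_rot: [0.0, 0.412, 0.911, 0.001]
ft_force: [0.4, -0.7, 0.5]
gripper_width: 0.0869
grip_force: 0.0
```

```bash
python3 -c "
from case import *
go([.5452,-.0403,.0925],131)"
```

```text
at [ 0.5453 -0.0398  0.1172] yaw 131.3 tilt z [ 1.1e-03  6.0e-04 -1.0e+00] shift cm [-0.03 -0.04  2.47] az 0.005 j [ 0.7   0.56 -0.94  1.91  0.55  0.96  0.22]
```

>>> move_arm:
  rows:
    - [[-0.03,-0.04,1.0,0,0,0,0],[0,0,0.9,0,0,0,0],[0,0,0.5,0,0,0,0],[0,0,0,0,0,0,0],[0,0,0,0,0,0,0.25],[0,0,0,0,0,0,0.6],[0,0,0,0,0,0,0.6],[0,0,0,0,0,0,0.6]]

```text
t: 20.05
ee_pos: [0.5448, -0.041, 0.0929]
ee_rot: [0.0, 0.413, 0.911, 0.0]
ft_force: [-0.2, 0.7, 0.6]
gripper_width: 0.0643
grip_force: 30.0
```

>>> move_arm:
  rows:
    - [[0,0,0.04,0,0,0.1,0.6],[0,0,0.045,0,0,0.1,0.6],[0,0,0.045,0,0,0.1,0.6],[0,0,0.045,0,0,0.1,0.6],[0,0,0.045,0,0,0.1,0.6],[0,0,0,0,0,0,0.6]]

```text
t: 20.65
ee_pos: [0.5445, -0.0408, 0.0905]
ee_rot: [0.0, 0.625, 0.781, 0.0]
ft_force: [-0.1, 1.2, -0.9]
gripper_width: 0.0642
grip_force: 30.0
```

```bash
cat > st.py <<'E'
from case import *
go([.545,-.04,.09],31);o=get_obs();print(o["ft_force"].round(1),o["wrist_torque"].round(2),o["gripper_width"])
E
python3 st.py
```

```text
at [ 0.5445 -0.0408  0.0905] yaw 102.63 tilt z [ 4.e-04 -3.e-04 -1.e+00] shift cm [0.07 0.07 0.05] az 1.25 j [ 0.6   0.54 -0.79  1.93  0.5   0.87 -0.24]
[-0.1  1.2 -0.9] [ 0.17 -0.15 -0.08] 0.06416653080442417
```

Smooth so far; continuing.

>>> move_arm:
  rows:
    - [[0,0,0.045,0,0,0.1,0.6],[0,0,0.045,0,0,0.1,0.6],[0,0,0.045,0,0,0.1,0.6],[0,0,0.045,0,0,0.1,0.6],[0,0,0.045,0,0,0.1,0.6],[0,0,0.045,0,0,0.1,0.6],[0,0,0.045,0,0,0.1,0.6],[0,0,0,0,0,0,0.6]]

```text
t: 21.45
ee_pos: [0.5445, -0.0409, 0.0872]
ee_rot: [0.0, 0.854, 0.52, -0.0]
ft_force: [0.1, 0.2, -0.4]
gripper_width: 0.0646
grip_force: 30.0
```

```bash
python3 st.py
```

```text
at [ 0.5445 -0.0409  0.0872] yaw 62.63 tilt z [ 1.e-04 -3.e-04 -1.e+00] shift cm [ 0.11  0.   -0.28] az 0.552 j [ 0.48  0.5  -0.62  1.94  0.39  0.82 -0.83]
[ 0.1  0.2 -0.4] [ 0.06 -0.05 -0.03] 0.06457472006209043
```

>>> move_arm:
  rows:
    - [[0,0,0.03,0,0,0.1,0.6],[0,0,0.02,0,0,0.1,0.6],[0,0,0,0,0,0.1,0.6],[0,0,0,0,0,0.1,0.6],[0,0,0,0,0,0.05,0.6],[0,0,0,0,0,0,0.6]]

```text
t: 22.05
ee_pos: [0.5447, -0.0401, 0.0868]
ee_rot: [-0.0, 0.948, 0.317, 0.0]
ft_force: [0.6, 2.1, -1.6]
gripper_width: 0.0645
grip_force: 30.0
```

```bash
python3 st.py
```

```text
at [ 0.5447 -0.0401  0.0868] yaw 37.01 tilt z [ 7.e-04  5.e-04 -1.e+00] shift cm [ 0.03  0.01 -0.32] az 0.105 j [ 0.39  0.47 -0.51  1.95  0.32  0.8  -1.22]
[ 0.6  2.1 -1.6] [ 0.28 -0.24  0.12] 0.06448721908168921
```

>>> move_arm:
  rows:
    - [[0,0,0,0,0,0.06,0.6],[0,0,0,0,0,0.06,0.6],[0,0,0,0,0,0,0.6]]

```text
t: 22.35
ee_pos: [0.5435, -0.0406, 0.0867]
ee_rot: [0.0, 0.965, 0.261, -0.001]
ft_force: [-2.4, 1.4, 2.1]
gripper_width: 0.0641
grip_force: 30.0
```

```bash
python3 st.py
```

```text
at [ 0.5435 -0.0406  0.0867] yaw 30.2 tilt z [-2.e-03 -7.e-04 -1.e+00] shift cm [ 0.16  0.02 -0.33] az -0.014 j [ 0.37  0.47 -0.48  1.95  0.3   0.79 -1.32]
[-2.4  1.4  2.1] [0.19 0.62 0.82] 0.06413102923744907
```

>>> move_arm:
  rows:
    - [[0,0,0,0,0,0.04,0.6],[0,0,0,0,0,0.04,0.6],[0,0,0,0,0,0,0.6]]

```text
t: 22.65
ee_pos: [0.5435, -0.0405, 0.0867]
ee_rot: [-0.0, 0.975, 0.221, -0.001]
ft_force: [-4.3, 1.6, 3.0]
gripper_width: 0.0644
grip_force: 30.0
```

```bash
python3 st.py
```

```text
at [ 0.5435 -0.0405  0.0867] yaw 25.58 tilt z [-1.9e-03 -3.0e-04 -1.0e+00] shift cm [ 0.15  0.02 -0.33] az -0.095 j [ 0.36  0.46 -0.46  1.95  0.29  0.79 -1.39]
[-4.3  1.6  3. ] [0.45 0.9  1.04] 0.06438044166382133
```

>>> move_arm:
  rows:
    - [[0,0,0,0,0,0.06,0.6],[0,0,0,0,0,0.04,0.6],[0,0,0,0,0,0,0.6]]

```text
t: 22.95
ee_pos: [0.5437, -0.0403, 0.0868]
ee_rot: [-0.0, 0.985, 0.172, -0.001]
ft_force: [-5.2, 3.1, 5.0]
gripper_width: 0.0641
grip_force: 30.0
```

```bash
python3 st.py
```

```text
at [ 0.5437 -0.0403  0.0868] yaw 19.78 tilt z [-1.7e-03  1.0e-04 -1.0e+00] shift cm [ 0.13  0.02 -0.32] az -0.196 j [ 0.34  0.46 -0.44  1.95  0.27  0.79 -1.48]
[-5.2  3.1  5. ] [0.61 1.11 1.06] 0.06411167811228932
```

>>> move_arm:
  rows:
    - [[0,0,0,0,0,0,0.2],[0,0,0,0,0,0,0],[0,0,0,0,0,0,0],[0,0,-2,0,0,0,0],[0,0,-2.5,0,0,0,0],[-2.5,0,-2.5,0,0,0,0],[-3,0,-1,0,0,0,0],[0,0,0,0,0,0,0]]

```text
t: 23.75
ee_pos: [0.4909, -0.0618, 0.168]
ee_rot: [0.001, 0.986, 0.168, 0.0]
ft_force: [0.2, 0.1, -0.1]
gripper_width: 0.0868
grip_force: 0.0
```

```bash
python3 -c "
from case import *
"; python3 look.py .0787 pics/w8.png 134
```

```text
t 38 [261.  82.] [ 0.5818 -0.0343] r 0.0372 ang 8.8
t 22 [208. 147.] [ 0.5197 -0.0102] r 0.0391 ang 130.3
t 23 [288. 161.] [ 0.5302 -0.0762] r 0.0391 ang -112.2
red [283.  78.] [ 0.5925 -0.0508] 0.0487 -12.8
red [197. 125.] [0.53   0.0077] 0.05 107.5
red [278. 176.] [ 0.5096 -0.0774] 0.0515 -133.4
amber [252.25806452 129.89677419] (array([ 0.54385204, -0.04021777]), np.float64(0.022163989975045498))
at [ 0.4923 -0.0611  0.1675] yaw 19.35 tilt z [ 0.002  -0.0016 -1.    ] shift cm [ 5.66 -0.26  8.24] az -2.001 j [ 0.45  0.28 -0.48  1.99  0.16  0.91 -1.36]
```

Ticks are now at (261,82), (208,147) and (288,161). That is about 98 degrees clockwise, level, with the tool slipping past the stop at about 1.05 N m. I give it one more fresh twist to be sure.

>>> move_arm:
  rows:
    - [[2.8,-0.1,0.5,0,0,0,0],[2.8,-0.15,0.5,0,0,0,0],[0,0,2.5,0,0,0,0],[0,0,2.5,0,0,0,0],[0,0,1.2,0,0,0,0],[0,0,0.5,0,0,0,0],[0,0,0,0,0,0,0],[0,0,0,0,0,0,0]]

```text
t: 24.6
ee_pos: [0.5455, -0.0384, 0.0905]
ee_rot: [0.0, 0.986, 0.169, 0.001]
ft_force: [0.1, -0.0, -0.2]
gripper_width: 0.0872
grip_force: 0.0
```

```bash
python3 -c "
from case import *
go([.5447,-.0402,.0865],19.3)"
```

```text
at [ 0.5455 -0.0384  0.0905] yaw 19.52 tilt z [ 0.0019 -0.     -1.    ] shift cm [-0.13  0.14  0.4 ] az 0.004 j [ 0.34  0.46 -0.45  1.95  0.27  0.79 -1.49]
```

>>> move_arm:
  rows:
    - [[-0.13,0.14,0.2,0,0,0,0],[0,0,0.2,0,0,0,0],[0,0,0,0,0,0,0.3],[0,0,0,0,0,0,0.6],[0,0,0,0,0,0,0.6],[0,0,0,0,0,0,0.6],[0,0,0,0,0,0.06,0.6],[0,0,0,0,0,0.06,0.6]]

```text
t: 25.4
ee_pos: [0.5443, -0.04, 0.086]
ee_rot: [0.001, 0.994, 0.112, 0.001]
ft_force: [0.7, -0.2, 0.8]
gripper_width: 0.0638
grip_force: 30.0
```

```bash
python3 st.py
```

```text
at [ 0.5443 -0.04    0.086 ] yaw 12.89 tilt z [ 0.0013 -0.0014 -1.    ] shift cm [ 0.07  0.02 -0.4 ] az -0.316 j [ 0.32  0.46 -0.42  1.95  0.26  0.78 -1.59]
[ 0.7 -0.2  0.8] [-0.03 -0.01  1.27] 0.06380369180012206
```

>>> move_arm:
  rows:
    - [[0,0,0,0,0,0.06,0.6],[0,0,0,0,0,0.06,0.6]]

```text
t: 25.6
ee_pos: [0.5445, -0.0399, 0.0861]
ee_rot: [0.001, 0.999, 0.053, 0.001]
ft_force: [0.8, -1.1, 1.7]
gripper_width: 0.0641
grip_force: 30.0
```

```bash
python3 st.py
```

```text
at [ 0.5445 -0.0399  0.0861] yaw 6.03 tilt z [ 0.0017 -0.0015 -1.    ] shift cm [ 0.05  0.01 -0.39] az -0.436 j [ 0.3   0.45 -0.39  1.96  0.24  0.78 -1.69]
[ 0.8 -1.1  1.7] [-0.1   0.08  1.37] 0.06413256174250359
```

>>> move_arm:
  rows:
    - [[0,0,0,0,0,0.06,0.6],[0,0,0,0,0,0,0.6]]

```text
t: 25.8
ee_pos: [0.5446, -0.0399, 0.0862]
ee_rot: [0.001, 1.0, 0.022, 0.001]
ft_force: [1.1, -0.6, 2.0]
gripper_width: 0.0645
grip_force: 30.0
```

```bash
python3 st.py
```

```text
at [ 0.5446 -0.0399  0.0862] yaw 2.56 tilt z [ 0.0019 -0.0011 -1.    ] shift cm [ 0.04  0.01 -0.38] az -0.496 j [ 0.29  0.45 -0.37  1.96  0.23  0.77 -1.74]
[ 1.1 -0.6  2. ] [-0.15 -0.16  0.85] 0.0645175376892167
```

Torque reached 1.37 N m, firmly past 1 N m. I release, back off and check.

>>> move_arm:
  rows:
    - [[0,0,0,0,0,0,0.2],[0,0,0,0,0,0,0],[0,0,0,0,0,0,0],[0,0,-2,0,0,0,0],[0,0,-2.5,0,0,0,0],[-2.5,0,-2.5,0,0,0,0],[-3,0,-1,0,0,0,0],[0,0,0,0,0,0,0]]

```text
t: 26.6
ee_pos: [0.4861, -0.0429, 0.1667]
ee_rot: [0.001, 1.0, 0.02, -0.0]
ft_force: [-0.1, 0.3, -0.2]
gripper_width: 0.0871
grip_force: 0.0
```

>>> move_arm:
  rows:
    - [[0,0,0,0,0,0,0],[0,0,0,0,0,0,0]]

```text
t: 26.8
ee_pos: [0.4894, -0.0424, 0.1654]
ee_rot: [-0.0, 1.0, 0.02, 0.0]
ft_force: [0.1, -0.1, 0.0]
gripper_width: 0.087
grip_force: 0.0
```

```bash
python3 look.py .0787 pics/w9.png 134
```

```text
t 35 [250.  85.] [ 0.5816 -0.0343] r 0.0371 ang 8.8
t 28 [299. 154.] [ 0.5301 -0.0761] r 0.039 ang -112.4
t 17 [218. 163.] [ 0.5198 -0.01  ] r 0.0392 ang 130.0
red [271.  74.] [ 0.5923 -0.0507] 0.0485 -12.7
red [202. 145.] [0.5298 0.0084] 0.0507 107.4
red [294. 170.] [ 0.5096 -0.0773] 0.0514 -133.5
amber [255.8        133.78709677] (array([ 0.54372655, -0.04009864]), np.float64(0.022112363059794395))
at [ 0.4894 -0.0424  0.1652] yaw 2.32 tilt z [-3.e-04  5.e-04 -1.e+00] shift cm [ 5.57 -0.01  8.  ] az -2.298 j [ 0.36  0.27 -0.42  2.    0.14  0.9  -1.66]
```

View pics/w9.png

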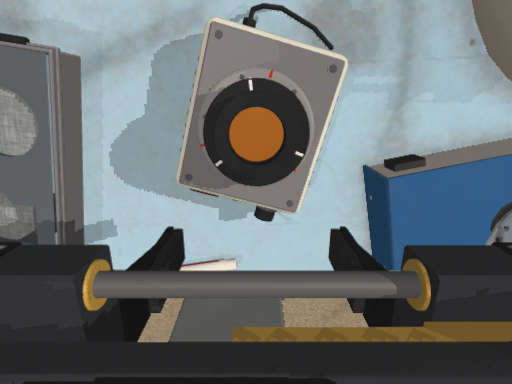

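The ring sits level at (256,133). Its ticks at (250,85), (299,154) and (218,163) did not move under the 1.37 N m twist, so it is firm at the stop. The amber is clamped and visible. Handing in.

```bash
python3 -c "
from bench import *
print(hand_in())"
```

```text
the job is handed in; nothing more can be done
None
```

I fitted the amber filter in the cell and screwed the retaining ring down about 98° clockwise; it held firm under a 1.37 N m twist. The job was handed in at about 27 s, the green filter was left in the case, and no verdict came back.

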